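# Fetch the tin from behind the spice jars

### The arm

A 6-joint arm with a two-finger parallel gripper is mounted at the origin on a cart in front of the work surface, level with it; the furniture and walls round the work are solid. World frame = base frame: x ahead of the robot, y to its left, z up, the work surface at z = 0. Lengths are in mm, angles in degrees, forces in N, time in s.
With the tool pointing down it reaches from about 425 to 925 mm from the base axis. Payload 12.5 kg.
Tool frame: the origin (TCP) lies on the mounting face of the last link; the fingertips stand 173 mm ahead of it and the grasp point (between the pads) lies 155 mm ahead of it; z points along the fingers, y is the line along which they close (so a half turn about z gives the same grasp; the last joint's range is limited). The gripper opens to 85 mm and grips with 20 to 120 N. Pads are 22 mm wide; open, the fingers measure 114 mm over their backs; the gripper's body (76 mm by 85 mm) begins 54 mm behind the grasp point. The pads swing forward as they close: fully open they stand 13 mm farther back than shut.
Start: joints at [-76.811, 28.126, 89.318, -0, 62.55, -6.05], TCP at [205.972, -590.085, 404.727] pointing down, gripper open.
Joint ranges: [-177.58, 177.58], [-47.91, 125.51], [2.72, 160], [-65.01, 245.01], [3.68, 167.84], [-153.87, 153.87]. Speed limits (degrees/s): [127.2, 127.2, 159.86, 180, 180, 180].

### API

Orientations are given as [roll, pitch, yaw] about the fixed x, y, z axes, in that order (R = Rz(yaw) Ry(pitch) Rx(roll)).
In Python, from cell import r gives the robot as it stands. The module is installed in compiled form; this text tells all that it offers. Calls block until the motion is done:
- r.goto(position, orientation): joint-space move of the TCP to a pose.
- r.movel(position, rot=None, rate=150): straight line of the TCP; rot=None keeps the orientation; rate is the mean speed in mm/s.
- r.move_joints(angles): joint-space move.
- r.set_gripper(opening, f_grip=None): finger opening in mm; f_grip is the grip in N (None keeps the last); returns when the fingers have stopped.
- r.sleep(seconds).
- r.solve_ik(position, orientation): joint angles nearest the present ones, or None.
- r.read_camera(name): name is "scene" or "top" or "wrist"; returns a dict with "pixels" (400x640x3 uint8, blue, green, red), "camera_matrix" (3x3 intrinsics, pixels), "k1" (the pictures are not rectified: a ray, as slopes to the right and down, at radius r is drawn at 1 + k1 r^2 times it, then the intrinsics apply), "rvec" (rotation vector, rad) and "tvec" (3), from world to camera coordinates, as OpenCV has them. Camera axes: x right, y down, z forward; pixel columns grow to the right and rows downward; lengths in mm; the calibration is good to about 2 mm. A picture is of the moment at which its call begins. There is no depth.
A pose or a line that the arm cannot do raises r.PlanningError and nothing moves.
- r.hand_in(): hands the job in; it is judged then, once.
Readings, each from a call of its own:
- r.current_time(): time.
- r.current_joint_positions(): joint angles.
- r.current_qd(): joint speeds.
- r.current_tau(): joint torques, N m.
- r.current_position(): TCP position.
- r.current_orientation(): TCP orientation.
- r.current_wrist_force(): force on the tool from outside, world axes, zero at the start.
- r.current_wrist_torque(): the same for the moment, N m.
- r.current_opening(): finger opening in mm.
- r.current_grasp_force(): force on a finger pad.
Only numpy, scipy, OpenCV 4.12 (cv2) and the standard library are available. Lean on these libraries where they do the work, as an engineer would, in place of code of your own. Each camera call takes 0.05 s, during which the arm holds its last target. There are 200 camera calls.

### The job

Clear the three spice jars out of the front row of the steel rack and stand them all on the blue holding mat; then fetch the vegetable tin from the back row and stand it in the middle of the round green serving mat. After that put each jar back upright exactly where it stood in the front row, and leave the white portion cups and the yoghurt pot in the back row undisturbed; tip nothing over.

Things in the scene. Friction and masses are not known exactly. Their poses are not given: they have to be found in the camera images.
- rack: Low rectangular brushed-steel two-row rack tray, fixed, 200 (x) by 262 (y) mm. Origin: centre of its underside on the table; x points to the back row, y along the rows, z up. The floor is 8 mm high and a 16 mm high lip runs round it. Six ringed places: front row at x = -50 mm, back row at x = +35 mm, each at y = -85, 0 and +85 mm; one thing stands in the middle of each at the start.
- holding_mat: Blue ribbed rectangular mat to the right of the rack, fixed, 260 (x) by 110 (y) mm, 3 mm thick. Origin: centre of its underside; x along its long side, z up. Room for the three jars in a row along x, 75 mm apart.
- serving_mat: Round green mat with a thin white ring, fixed, 84 mm in diameter, 3 mm thick, in front of the rack on the robot's side. Origin: centre of its underside.
- cinnamon: Slim round spice jar with dark brown, almost black cap and orange-brown contents, 41 mm in diameter, 105 mm high, 0.11 kg. Loose, stands upright in the front row of the rack at the start; which of the three front places it has changes. Origin: centre of its underside, z up.
- nutmeg: Squarish spice jar with gold cap and dark blue label, 42 x 42 mm (sides along its x and y), 96 mm high, 0.11 kg. Loose, stands upright in the front row of the rack at the start; which of the three front places it has changes. Origin: centre of its underside, z up.
- salt_shaker: Clear shaker with grey domed top and grey contents, body 44 mm in diameter up to 74 mm, then narrowing to the 34 mm top, 90 mm high, 0.10 kg. Loose, stands upright in the front row of the rack at the start; which of the three front places it has changes. Origin: centre of its underside, z up.
- veg_tin: Unopened cylindrical food tin with pale green and white label and plain metal top, 58 mm in diameter, 72 mm high, 0.18 kg, to be fetched. Loose, stands upright in the back row of the rack; which of the three back places it has changes. Origin: centre of its underside, z up.
- portion_cups: Stack of white plastic portion cups, 61 mm in diameter at the top, 62 mm high, light; stays where it is. Loose, stands upright in the back row of the rack; which of the three back places it has changes. Origin: centre of its underside, z up.
- yoghurt_pot: Red, white and blue yoghurt pot with foil lid, 72 mm in diameter, 71 mm high; stays where it is. Loose, stands upright in the back row of the rack; which of the three back places it has changes. Origin: centre of its underside, z up.

How it is judged:
By the outcome, as a careful person would: the job done as asked, in the order asked, and still so for the second after the job is handed in, with the robot touching nothing.
It also fails if it takes over 144 s, if anything falls off the work surface, if the arm or the gripper's body presses on something with over 40 N, if the wrist force passes 120 N, or if a joint passes its speed limit or range.

## Working session

There is one attempt and no reset: what is moved stays moved. The work goes in short steps, each a Python script; the robot and the scene stay as the last script left them, time stands still between calls to the robot, and variables do not carry over. Pictures are saved under pics/ and viewed, at most 14 in all, crops included, and the job is handed in when it is done.

```bash
mkdir -p pics; ls; python3 - <<'E'
from cell import r
import cv2
for n in("scene","top"):
    c=r.read_camera(n); cv2.imwrite(f"pics/{n}0.png",c["pixels"]); print(n,c["camera_matrix"].tolist(),c["k1"],c["rvec"],c["tvec"])
print(r.current_time(), r.current_orientation())
E
```

```text
pics
scene [[417.9003245021097, 0.0, 318.5343539414184], [0.0, 417.9003245021097, 199.12586086288624], [0.0, 0.0, 1.0]] -0.05141264498520351 [ 1.09851848 -2.48933475  0.92764008] [228.17126084 423.74766708 523.35109282]
top [[366.56256417407906, 0.0, 315.86631869735623], [0.0, 366.56256417407906, 199.9934659335042], [0.0, 0.0, 1.0]] -0.08248683948980662 [ 2.1821156  -2.17088406  0.12854007] [-200.01693662  539.29775176  844.07335927]
0.1 [-1.79941321e+02 -6.73157323e-03  1.92391873e+01]
```

View pics/scene0.png

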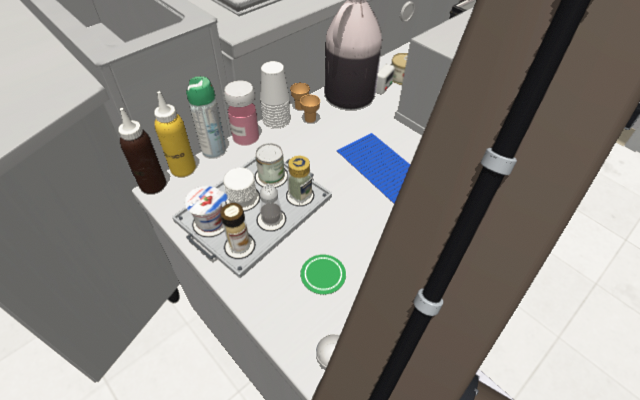

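View pics/top0.png

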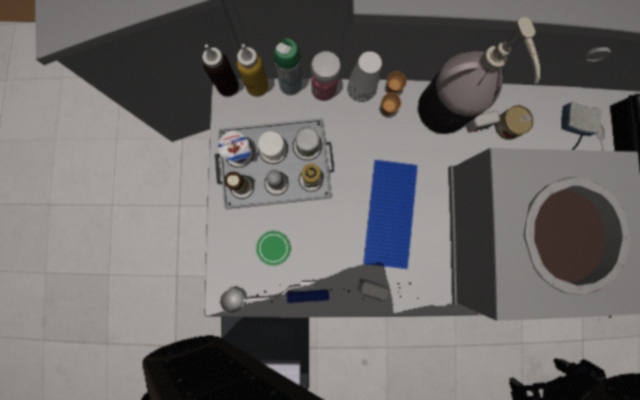

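The scene view shows the jars from left to right: cinnamon, salt, nutmeg. In the back row it's yoghurt, cups, tin. In the top view the rack is centred near (275,163), the green mat at (273,248) and the blue mat at (391,214). Next I'll measure the mats and take a close wrist view of the rack.

```bash
cat > h.py <<'E'
from cell import r
import cv2, numpy as np
def ray(c,px):
    R=cv2.Rodrigues(np.array(c["rvec"],float))[0]; t=np.array(c["tvec"],float).ravel()
    K=np.array(c["camera_matrix"])
    p=cv2.undistortPoints(np.array(px,float).reshape(-1,1,2),K,np.array([c["k1"],0,0,0.]))[:,0]
    d=np.c_[p,np.ones(len(p))]@R
    return -R.T@t,d
def plane(c,px,z):
    o,d=ray(c,px); s=(z-o[2])/d[:,2]; return o+s[:,None]*d
def proj(c,P):
    return cv2.projectPoints(np.array(P,float).reshape(-1,1,3),np.array(c["rvec"],float),np.array(c["tvec"],float),np.array(c["camera_matrix"]),np.array([c["k1"],0,0,0.]))[0][:,0]
def biggest(m):
    cs=cv2.findContours(m.astype(np.uint8)*255,cv2.RETR_EXTERNAL,cv2.CHAIN_APPROX_NONE)[0]
    return max(cs,key=cv2.contourArea)
E
python3 - <<'E'
from h import *
c=r.read_camera("top"); im=c["pixels"].astype(int); b,g,rr=im[...,0],im[...,1],im[...,2]
roi=np.zeros(b.shape,bool); roi[120:290,330:440]=1
B=biggest((b>rr+50)&(b>g+30)&roi)
P=plane(c,B[:,0],3)[:,:2].astype(np.float32); print("blue",cv2.minAreaRect(P))
roi[:]=0; roi[210:280,240:310]=1
G=biggest((g>rr+30)&(g>b+20)&roi)
P=plane(c,G[:,0],3)[:,:2].astype(np.float32); print("green",cv2.minAreaRect(P),cv2.minEnclosingCircle(P))
print("rack",plane(c,[(275,163),(220,131),(322,121),(330,200),(227,208)],16).round())
print("block base",plane(c,[(452,165),(455,305)],0).round(),"bottle bases",plane(c,[(232,94),(260,94),(290,94),(325,98),(363,100)],0).round())
ctr=plane(c,[(275,163)],16)[0]
r.goto([ctr[0]-60,ctr[1],430],[180,0,0])
w=r.read_camera("wrist"); cv2.imwrite("pics/w1.png",w["pixels"])
print(r.current_position(),r.current_joint_positions(),-cv2.Rodrigues(np.array(w["rvec"],float))[0].T@np.array(w["tvec"]).ravel(),r.current_time())
E
```

```text
blue ((511.4583435058594, -381.55645751953125), (107.93267059326172, 258.0758361816406), 83.28528594970703)
green ((426.14910888671875, -94.8427505493164), (78.96892547607422, 80.11924743652344), 45.5494384765625) ((426.0994567871094, -94.57294464111328), 41.013633728027344)
rack [[ 632.  -97.   16.]
 [ 712.   41.   16.]
 [ 739. -212.   16.]
 [ 542. -232.   16.]
 [ 521.   17.   16.]]
block base [[ 635. -542.    0.]
 [ 286. -540.    0.]] bottle bases [[ 815.   18.    0.]
 [ 815.  -54.    0.]
 [ 815. -130.    0.]
 [ 805. -220.    0.]
 [ 801. -317.    0.]]
[571.87360297 -97.91924651 429.89483244] [-1.62376398e+01  2.30535424e+01  9.39382667e+01 -3.83875531e-03
  6.30169471e+01  7.38175397e+01] [647.17811298 -97.28604681 399.18161031] 2.4
```

View pics/w1.png

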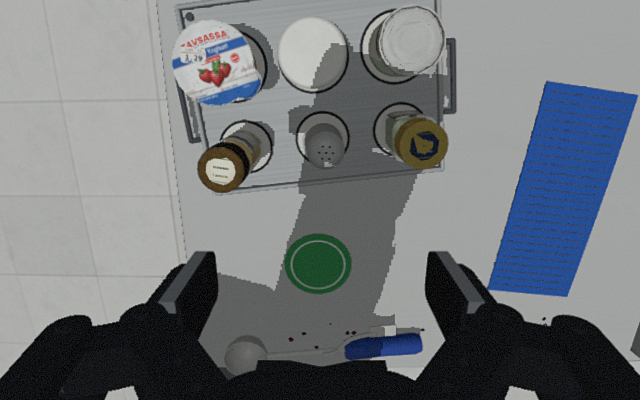

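The wrist view shows these tops: cinnamon (223,168), salt (323,148), nutmeg (421,145), tin (412,38), cups (313,53), yoghurt (215,62). The green mat is at (318,264) and the blue mat is on the right. I'll refine the top circles, fit the rack pose to them and check the residuals.

```bash
cat > fit.py <<'E'
from h import *
slots={"cin":(-50,85,113),"salt":(-50,0,98),"nut":(-50,-85,104),"tin":(35,-85,80),"cups":(35,0,70),"yog":(35,85,79)}
rad={"cin":19,"salt":15,"nut":19,"tin":29,"cups":30.5,"yog":36}
def circ(c,gray,guess,z,R):
    f=c["camera_matrix"][0][0]; cam=ray(c,[guess])[0]; pr=R*f/(cam[2]-z)
    x,y=map(int,guess); w=int(pr*1.5+8); x0,y0=max(0,x-w),max(0,y-w)
    sub=cv2.resize(gray[y0:y+w,x0:x+w],None,fx=2,fy=2,interpolation=cv2.INTER_CUBIC)
    h=cv2.HoughCircles(sub,cv2.HOUGH_GRADIENT,1,100,param1=80,param2=8,minRadius=int(1.6*pr),maxRadius=int(2.5*pr))
    if h is None: return None
    u,v,q=h[0,0]; return u/2+x0,v/2+y0,q/2*(cam[2]-z)/f
def rigid(src,dst):
    a,b=src-src.mean(0),dst-dst.mean(0)
    t=np.arctan2((a[:,0]*b[:,1]-a[:,1]*b[:,0]).sum(),(a*b).sum())
    R=np.array([[np.cos(t),-np.sin(t)],[np.sin(t),np.cos(t)]]); return t,R,dst.mean(0)-R@src.mean(0)
E
python3 - <<'E'
from fit import *
w=r.read_camera("wrist"); im=w["pixels"]; g=cv2.cvtColor(im,cv2.COLOR_BGR2GRAY)
G={"cin":(223,168),"salt":(323,148),"nut":(421,145),"tin":(412,38),"cups":(313,53),"yog":(215,62)}
print(w["camera_matrix"][0])
D={}
for n,p in G.items():
    z=slots[n][2]; k=circ(w,g,p,z,rad[n]); 
    D[n]=plane(w,[p],z)[0,:2]; H=plane(w,[k[:2]],z)[0,:2] if k else None
    print(n,D[n].round(1),np.round(k,1) if k else k,H)
ks=list(D); s=np.array([slots[k][:2] for k in ks],float); d=np.array([D[k] for k in ks])
t,R,o=rigid(s,d); print(np.degrees(t),o,dict(zip(ks,(d-(s@R.T+o)).round(1).tolist())))
# lip front edge, mats from this view
print("front lip pts z=16",plane(w,[(215,193),(443,168)],16).round(1),"screw",plane(w,[(189,17)],16))
b,gg,rr=[im[...,i].astype(int) for i in range(3)]
m=(gg>rr+30)&(gg>b+20); m[:220]=0; m[310:]=0; m[:,:260]=0; m[:,380:]=0
P=plane(w,biggest(m)[:,0],3)[:,:2].astype(np.float32); print("green",cv2.minEnclosingCircle(P),cv2.fitEllipse(P))
m=(b>rr+50)&(b>gg+30); m[310:]=0; m[:,:470]=0
P=plane(w,biggest(m)[:,0],3)[:,:2].astype(np.float32); print("blue",cv2.minAreaRect(P))
cv2.imwrite("pics/w1z.png",cv2.resize(im[0:200,160:460],None,fx=2.66,fy=2.66,interpolation=cv2.INTER_CUBIC))
E
```

```text
[358.44786635   0.         321.08508213]
cin [576.6 -16.8] [222.2 168.2  19.7] [576.42123878 -16.11590374]
salt [590.4 -99.2] [325.8 150.8  15.8] [ 588.02630344 -101.51088677]
nut [ 594.2 -180.9] [420.8 143.8  22.3] [ 595.25981708 -180.56478724]
tin [ 680.  -173.2] [411.2  39.8  29.4] [ 678.65100289 -172.6922072 ]
cups [668.5 -90.5] [313.2  58.2  32.2] [664.14089162 -90.70742492]
yog [661.   -7.3] [229.2  68.2  34. ] [655.82921327 -19.17280394]
6.214177895006487 [635.91252772 -93.83040459] {'cin': [-0.4, -2.0], 'salt': [4.2, 0.1], 'nut': [-1.2, 2.9], 'tin': [0.1, 1.3], 'cups': [-2.2, -0.5], 'yog': [-0.5, -1.8]}
front lip pts z=16 [[ 523.8   21.9   16. ]
 [ 552.9 -232.3   16. ]] screw [[706.49820055  33.07646878  16.        ]]
green ((426.8340148925781, -93.0607681274414), 41.49643325805664) ((426.8987121582031, -93.2453842163086), (80.98542022705078, 81.75637817382812), 103.44540405273438)
blue ((512.0916748046875, -380.2294006347656), (110.20295715332031, 259.15618896484375), 83.24700927734375)
```

View pics/w1z.png

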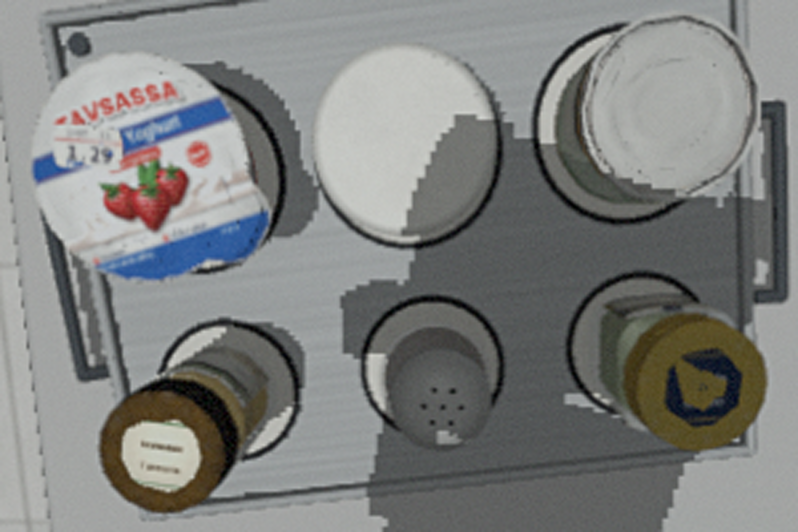

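The ring centres and refined top centres are good enough to refit the rack pose. I'll pick the nutmeg with fingers only partly open, to stay clear of the neighbours.

```bash
cat > act.py <<'E'
from fit import *
def cfg():
    return np.load("pose.npy")  # rack x,y,yaw, mat x,y,yaw, serving x,y
def slot(n):
    q=cfg(); t=np.radians(q[2]); s=slots[n]
    return np.array([q[0]+np.cos(t)*s[0]-np.sin(t)*s[1], q[1]+np.sin(t)*s[0]+np.cos(t)*s[1]])
def matp(i):
    q=cfg(); t=np.radians(q[5]); return np.array([q[3]+75*i*np.cos(t),q[4]+75*i*np.sin(t)])
GH={"cin":70,"nut":60,"salt":48,"tin":42}; OP={"cin":60,"nut":62,"salt":62,"tin":76}
HI=375
def pick(n,xy,yaw,floor,first=False):
    z=floor+GH[n]+155
    r.set_gripper(OP[n],30)
    if first: r.goto([*xy,HI],[180,0,yaw])
    else: r.movel([*xy,HI],[180,0,yaw],rate=260)
    r.movel([*xy,z+25],rate=230); r.movel([*xy,z],rate=80)
    r.set_gripper(0,30)
    print(n,"grip",round(r.current_opening(),1),"F",np.round(r.current_grasp_force(),1),"wrist",np.round(r.current_wrist_force(),1))
    r.movel([*xy,z+20],rate=80); r.movel([*xy,max(HI,z+130)],rate=220)
def place(n,xy,yaw,floor):
    z=floor+GH[n]+155+0.5; p=r.current_position()
    r.movel([*xy,p[2]],[180,0,yaw],rate=240)
    r.movel([*xy,z+15],rate=220); r.movel([*xy,z],rate=40)
    print(n,"held",round(r.current_opening(),1),"wrist",np.round(r.current_wrist_force(),1))
    r.set_gripper(OP[n],30); r.sleep(.2)
    r.movel([*xy,z+40],rate=120); r.movel([*xy,HI],rate=250)
    print("t",round(r.current_time(),1))
E
python3 - <<'E'
from act import *
w=r.read_camera("wrist")
M=[("cin",(221.7,168.4),113),("salt",(324.7,153.4),98),("nut",(422,144),104),("tin",(412,39),80),("cups",(313.4,53.4),70),
("cin",(246.5,146.6),8),("salt",(322.4,137.6),8),("nut",(400.2,129.3),8),("tin",(398.3,45.9),8)]
s=np.array([slots[m[0]][:2] for m in M],float); d=np.array([plane(w,[m[1]],m[2])[0,:2] for m in M])
t,R,o=rigid(s,d); print(np.degrees(t),o); print((d-(s@R.T+o)).round(1).tolist())
np.save("pose.npy",[*o,np.degrees(t),512,-380.8,-6.7,426.7,-93.5])
for n in("nut","salt","cin","tin"): print(n,slot(n))
q=cfg()
for x,y in [slot("cin"),slot("nut"),matp(-1),matp(1)]: print(r.solve_ik([x,y,230],[180,0,q[2]]) is not None,r.solve_ik([x,y,HI+10],[180,0,q[2]]) is not None)
for a in(-90+q[2],90+q[2]): print(a,r.solve_ik([*slot("tin"),205],[180,0,a]),r.solve_ik([*q[6:8],200],[180,0,a]))
E
```

```text
6.362933953735582 [634.81265854 -93.99285235]
[[0.6, -0.6], [0.6, -1.1], [0.5, 2.4], [0.2, 1.3], [-1.5, -0.7], [-0.7, -0.1], [-0.2, 0.5], [-0.3, 0.2], [0.7, -2.1]]
nut [ 594.54087874 -184.01053812]
salt [585.12066738 -99.53415315]
cin [575.70045601 -15.05776818]
tin [ 679.01726372 -174.59032676]
True True
True True
True True
True True
-83.63706604626442 [-1.98131159e+01  4.67220333e+01  8.63522389e+01 -2.54444375e-14
  4.69257278e+01  1.53823950e+02] [-2.10363754e+01  3.41698468e+01  1.25518446e+02 -5.08888749e-14
  2.03117072e+01  1.52600691e+02]
96.36293395373558 [-1.98131159e+01  4.67220333e+01  8.63522389e+01 -2.54444375e-14
  4.69257278e+01 -2.61760499e+01] [-2.10363754e+01  3.41698468e+01  1.25518446e+02 -2.54444375e-14
  2.03117072e+01 -2.73993093e+01]
```

```bash
python3 - <<'E'
from act import *
q=cfg()
pick("nut",slot("nut"),q[2],8,True)
place("nut",matp(1),q[5],3)
w=r.read_camera("wrist"); cv2.imwrite("pics/w2.png",w["pixels"]); 
s=r.read_camera("top"); cv2.imwrite("pics/t2.png",cv2.resize(s["pixels"][100:300,200:460],None,fx=3,fy=3))
print(proj(w,[[*matp(1),99]]))
E
```

```text
nut grip 40.9 F 30.6 wrist [-0.5  1.1  1.3]
nut held 40.5 wrist [-0.2  0.  -1. ]
t 9.9
[[322.09157868 187.81260387]]
```

View pics/w2.png

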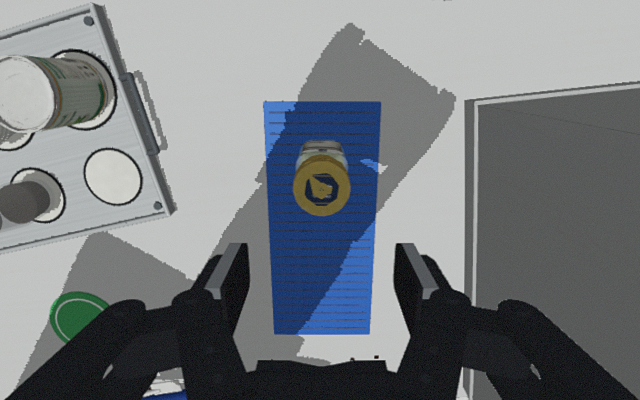

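The nutmeg stands upright on the mat with its cap at (322,186), and I predicted (322,188). Its empty ring is at (113,176), which gives a check on the rack fit. Salt and cinnamon next.

```bash
python3 - <<'E'
from act import *
q=cfg(); w=r.read_camera("wrist"); print("ring",plane(w,[(113,176)],8),slot("nut"),"nut cap",plane(w,[(322,186)],99),matp(1))
pick("salt",slot("salt"),q[2],8)
place("salt",matp(0),q[5],3)
pick("cin",slot("cin"),q[2],8)
place("cin",matp(-1),q[5],3)
t=np.radians(q[2]); 
r.goto([*(slot("salt")-[75,0]),HI],[180,0,q[2]])
w=r.read_camera("wrist"); cv2.imwrite("pics/w3.png",w["pixels"])
for n in("cin","salt","nut","tin"): print(n,proj(w,[[*slot(n),8]]).round(1),proj(w,[[*slot(n),80]]).round(1))
E
```

```text
ring [[ 594.19716159 -183.95816428    8.        ]] [ 594.54087874 -184.01053812] nut cap [[ 587.82838747 -389.42507146   99.        ]] [ 586.48779872 -389.55030528]
salt grip 39.3 F 30.0 wrist [-0.2 -1.2  5.6]
salt held 39.2 wrist [0.6 0.2 4.1]
t 18.8
cin grip 40.1 F 30.0 wrist [-0.6  1.1  3.9]
cin held 40.0 wrist [ 1.4  0.9 -0.3]
t 27.7
cin [[235.6  79.5]] [[212.5  79.9]]
salt [[329.8  79.3]] [[332.3  79.6]]
nut [[423.9  79.8]] [[451.7  80.3]]
tin [[431.3 -24.3]] [[463.5 -53.9]]
```

View pics/w3.png

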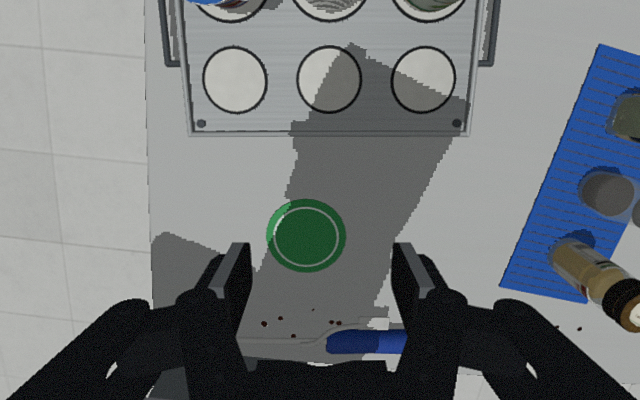

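All three front rings match the projections to within 1 px. The salt grip read 39 mm against a 44 mm diameter, so I'll check how the jars stand.

```bash
python3 - <<'E'
from act import *
q=cfg()
r.goto([*(matp(0)-[75,0]),400],[180,0,q[5]])
w=r.read_camera("wrist"); 
cv2.imwrite("pics/w4.png",w["pixels"])
for n,i,z in(("cin",-1,108),("salt",0,93),("nut",1,99)): print(n,proj(w,[[*matp(i),z],[*matp(i),3]]).round(1).tolist())
print("green ctr",proj(w,[[*q[6:8],3]]).round(1))
print([r.solve_ik([*q[6:8],z],[180,0,90+q[2]]) is not None for z in(200,300,340,375)])
E
```

```text
cin [[311.2, 182.7], [313.8, 154.5]]
salt [[311.1, 79.7], [313.5, 79.4]]
nut [[310.3, -35.6], [313.3, -4.2]]
green ctr [[ 63.6 193.5]]
[True, True, True, True]
```

View pics/w4.png

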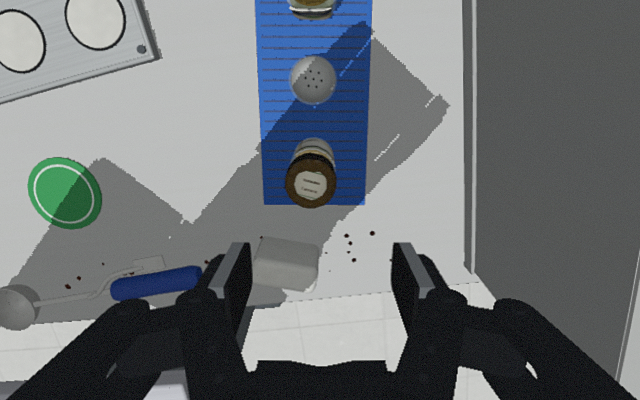

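All three jars stand upright where planned: salt at (313,78), cinnamon at (311,183), nutmeg at the top edge. Now the tin.

```bash
python3 - <<'E'
from act import *
q=cfg(); y=90+q[2]
pick("tin",slot("tin"),y,8,True)
place("tin",q[6:8],y,3)
r.goto([*(q[6:8]-[-10,75]),400],[180,0,y])
w=r.read_camera("wrist"); cv2.imwrite("pics/w5.png",w["pixels"])
print(proj(w,[[*q[6:8],75],[*q[6:8],3]]).round(1))
E
```

```text
tin grip 56.8 F 32.3 wrist [-0.6 -0.9  2.5]
tin held 56.6 wrist [-0.1 -0.7 -0.6]
t 38.7
[[319.8  78.2]
 [320.3  78.4]]
```

View pics/w5.png

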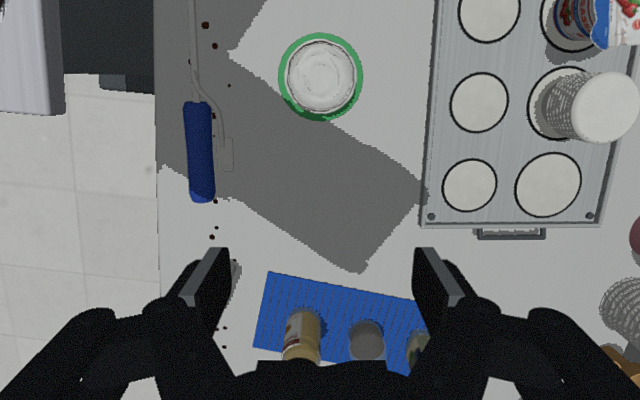

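The tin is centred on the green mat: tin top at (320,77), mat at (320,76). Now the jars go back.

```bash
python3 - <<'E'
from act import *
q=cfg()
for n,i in(("cin",-1),("salt",0),("nut",1)):
    pick(n,matp(i),q[5],3,n=="cin"); place(n,slot(n),q[2],8)
r.goto([*(slot("salt")-[60,0]),430],[180,0,q[2]])
w=r.read_camera("wrist"); cv2.imwrite("pics/w6.png",w["pixels"])
for n in slots: print(n,proj(w,[[*slot(n),slots[n][2]],[*slot(n),8]]).round(1).tolist())
print(r.current_time())
cv2.imwrite("pics/s6.png",cv2.resize(r.read_camera("scene")["pixels"][120:320,150:400],None,fx=3,fy=3))
E
```

```text
cin grip 39.8 F 30.0 wrist [0.5 0.8 3.6]
cin held 40.2 wrist [-0.3  0.3 -0.2]
t 47.9
salt grip 39.5 F 30.1 wrist [-0.9  0.1  5.4]
salt held 39.4 wrist [-1.1  0.   4.4]
t 56.9
nut grip 40.7 F 30.6 wrist [ 0.2 -0.3  2.7]
nut held 40.8 wrist [-0.2 -0.2 -1.2]
t 64.9
cin [[221.6, 99.3], [247.9, 93.6]]
salt [[330.3, 98.2], [328.2, 93.6]]
nut [[436.2, 99.2], [408.4, 94.0]]
tin [[436.0, -9.9], [413.9, 6.9]]
cups [[330.4, -8.2], [328.8, 6.1]]
yog [[225.5, -10.4], [243.6, 6.3]]
65.5417
```

View pics/w6.png

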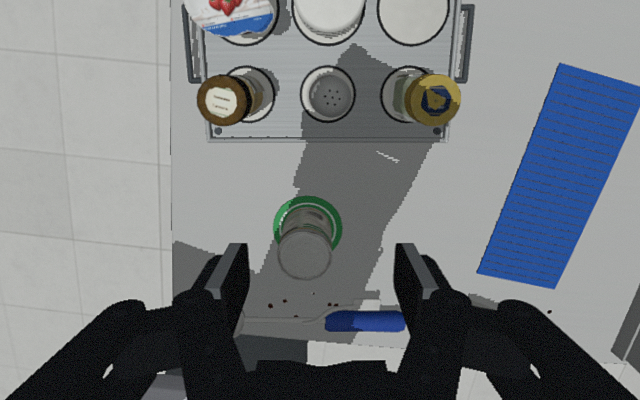

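View pics/s6.png

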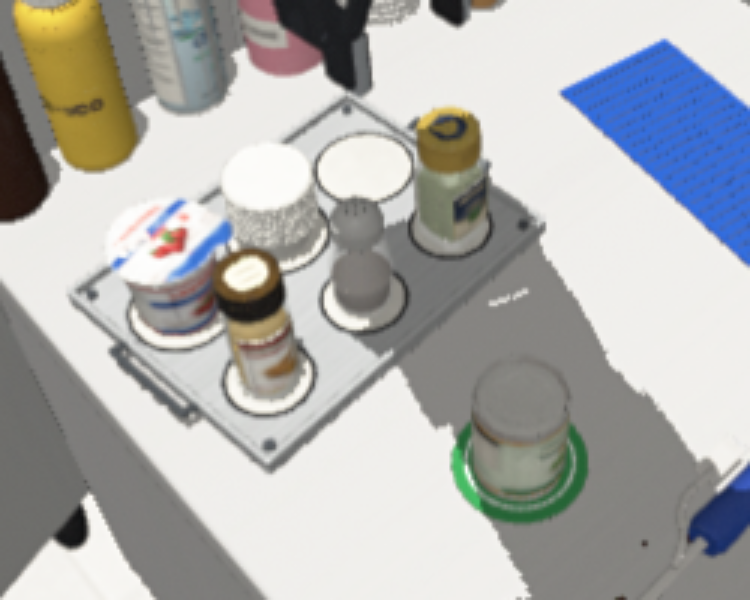

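All three jars are upright in their rings: cinnamon (222,99), salt (331,97), nutmeg (435,100), each within about 1 px of prediction. The tin stands centred on the green mat, the cups and yoghurt pot haven't moved, and the gripper is clear.

```bash
python3 -c "
from cell import r
print(r.hand_in())"
```

```text
the job is handed in; nothing more can be done
None
```

The job is handed in at about 66 s of the 144 s limit: the tin stands centred on the green mat, the three jars are back upright in their front-row places to within about 1 px in the last wrist view, and the cups and yoghurt pot are undisturbed.

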